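# Hold the portion marker over the boxed cake

### The job

The boxed chocolate cake is about to be marked into portions. First fold the carton's flap that leans over the cake back until it stands straight up and leave it so; then pick up the white portion marker by its blue handle, carry it over the bottle, jar and can without disturbing them, and hold it level about one centimetre above the icing, centred on the cake with its long sides along the cake's long sides. Finish while still holding it there, hovering steadily in the gripper, and never touch the icing.

Things in the scene. Friction and masses are not known exactly. Their poses are not given: they have to be found in the camera images.
- carton: white cake carton, fixed to the table, open at the top, 180 mm (its x) by 150 mm (its y) by 80 mm high, walls 4 mm. Origin: centre of its underside, on the table; z up. It stands on the robot's left or right, turned by up to 0.25 rad. A second, brown flap is already folded down flat outside its -y wall: leave it.
- cake: rectangular dark brown iced cake with flat top, 124 mm (its x, the long side) by 94 mm (its y) by 64 mm high, small white piped beads round its foot, fixed in the middle of the carton with the same axes. Origin: centre of its underside, 6 mm above the table. The icing is not to be touched.
- cake_top (a point): centre of the cake's flat top face, 70 mm above the table and 10 mm below the carton's rim; axes as the carton's (x along the cake's long side, z up).
- flap (a joint): angle (rad) of the stiff cardboard flap (172 mm along the hinge, 85 mm hinge to free edge, 4 mm thick, white face, brown back) on top of the carton's +y wall. 0: level over the cake towards -y; grows as it swings up and out to +y; 1.57: straight up; 2.4: stop. Starts at 0.5 to 1.0. The hinge is stiff (0.06 N m, about 1 N at the free edge): it stays where it is left.
- flap_hinge (a point): middle of the flap's hinge line, 73 mm to +y of the carton's centre and 82 mm above the table; turns with the flap: its x lies along the hinge as the carton's x, its -y points from the hinge to the free edge.
- flap_edge (a point): middle of the flap's free edge, 85 mm from the hinge line; axes as flap_hinge.
- marker: loose portion marker, 0.1 to 0.2 kg, standing on the table: white grid of upright bars 14 mm high, 116 mm (its x, the long side) by 86 mm (its y), 3 by 2 fields; on its middle a blue handle block, 16 mm thick along x, 60 mm along y, 32 to 70 mm above the underside: grip it from above across the 16 mm. Origin: centre of the underside; z up. A half turn makes no difference.
- syrup: bystander: red squeeze bottle with white cap, 50 mm across, 140 mm high, standing in the row between marker and carton. Origin: centre of its underside. Leave it standing where it is.
- sprinkles: bystander: amber glass jar with yellow lid, 58 mm across, 85 mm high, in the same row. Origin: centre of its underside. Leave it standing where it is.
- sugar: bystander: metal can with green band, 56 mm across, 110 mm high, in the same row. Origin: centre of its underside. Leave it standing where it is.
Mind the look-alikes: they are no part of the job. Of the things like the marker, leave any that is pink or purple; of the rest the smaller one is meant.

How it is judged:
On the way, in this order (a step that is already met when the one before it is completed fails the run):
1. the flap is folded back to stand straight up while the marker is still on the table (value of joint flap between 1.37 and 1.77 rad and height (world z) of marker below 0.03 m), for 0.2 s.
2. the marker is lifted in the gripper higher than the carton's rim (height (world z) of marker above 0.08 m and contact force between marker and the fingers above 1 N), for 0.1 s.
At the end, for the whole second after the job is handed in: Flap at 1.37-1.77 rad. Marker held by the fingers alone, still (< 20 mm/s), underside 3-20 mm above the icing, centre within 10 mm of the cake's, level within 0.09 rad, long sides within 0.10 rad of the cake's, touching nothing else. Bottle, jar, can upright, within 25 mm of their starts (value of joint flap between 1.37 and 1.77 rad and z of marker in the frame of cake_top between 0.003 and 0.02 m and horizontal distance between marker and cake_top below 0.01 m and angle between the x axis of marker and the x axis of cake, either way round below 0.1 rad and angle between marker's own z axis and vertical below 0.09 rad and linear speed of marker below 0.02 m/s and contact force between marker and the fingers above 1 N and contact force between marker and carton below 0.1 N and contact force between marker and syrup below 0.1 N and contact force between marker and sprinkles below 0.1 N and contact force between marker and sugar below 0.1 N and distance of each of syrup, sprinkles, sugar from where it was at the start of the episode below 0.025 m and angle between each of syrup, sprinkles, sugar's own z axis and vertical below 0.3 rad); the arm keeps its last pose, push and grip.
It fails at once if the icing is touched or pressed by the marker, the fingers or the arm (contact force between cake and marker above 0.3 N or contact force between cake and the fingers above 0.3 N or contact force between cake and the arm above 0.3 N).
It fails at once if the red bottle is pushed more than 25 mm or tipped (distance of syrup from where it was at the start of the episode above 0.025 m or angle between syrup's own z axis and vertical above 0.3 rad).
It fails at once if the amber jar is pushed more than 25 mm or tipped (distance of sprinkles from where it was at the start of the episode above 0.025 m or angle between sprinkles's own z axis and vertical above 0.3 rad).
It fails at once if the green-banded can is pushed more than 25 mm or tipped (distance of sugar from where it was at the start of the episode above 0.025 m or angle between sugar's own z axis and vertical above 0.3 rad).
It also fails if it takes over 64 s, if anything falls off the work surface, if the arm or the gripper's body presses on something with over 40 N, if the wrist force passes 120 N, or if a joint passes its speed limit or range.

### The arm

A 6-joint arm with a two-finger parallel gripper is mounted at the origin on the work surface. World frame = base frame: x ahead of the robot, y to its left, z up, the work surface at z = 0. Lengths are in m, angles in rad, forces in N, time in s.
With the tool pointing down it reaches from about 0.275 to 0.875 m from the base axis. Payload 12.5 kg.
Tool frame: the origin (TCP) lies between the finger pads; the fingertips stand manip.nose_length ahead of it and the grasp point (between the pads) lies 6 mm ahead of it (manip.nose_length is the distance from the TCP to the fingertips, in m); z points along the fingers, y is the line along which they close (so a half turn about z gives the same grasp; the last joint's range is limited). The gripper opens to 85 mm and grips with 20 to 120 N. Pads are 22 mm wide; open, the fingers measure 114 mm over their backs; the gripper's body (76 mm by 85 mm) begins 54 mm behind the grasp point. The pads swing forward as they close: fully open they stand 13 mm farther back than shut.
Start: joints at [-0.085, 0.351, 1.652, -0, 1.139, -0.085], TCP at [0.55, 0, 0.256] pointing down, gripper open.
Joint ranges: [-2.75, 2.75], [-0.79, 2.1], [0.01, 2.65], [-1.57, 4.71], [0.07, 3.14], [-2.87, 2.87]. Speed limits (rad/s): [2.22, 2.22, 2.79, 3.14, 3.14, 3.14].

### API

Orientations are given as a unit quaternion [x, y, z, w].
In Python, from plant import manip gives the robot as it stands.
- The arm moves only by the shell command python3 -m pendant 'ROWS' [OPENING]. ROWS is JSON, a list of rows, each an object of numbers: "x", "y", "z": the shift along the tool's x, y, z in m; "turn": the turn about the tool's z in rad. A call has 1 to 8 rows; each row shifts and turns the commanded pose from where the row before left it, along the tool's axes as they then stand; what a row does not reach is not made up. A row lasts 1/12 s, in which the tool goes at most 41.7 mm and 7.16 degrees, less where a joint would pass 70% of its speed; a pose out of reach is approached as far as the arm can. A call is refused whole if a number of a shift passes 0.0417 or a number of a turn 0.125, either way. A call with a gripper value outside its range is refused whole. OPENING is the closure, from -1 (fully open) to 1 (shut), set as the call begins (- or left out, the last holds). The fingers move at their own pace and stop on an object; the grip force is fixed at half the most. Time passes only in rows, so rows that do not move let the fingers close. It gives the time, the measured TCP pose, the force, the opening and the grip force at its end, in the units of the state.
- manip.read_state(): the state, without advancing time (a new reading comes with each control period).
- manip.snapshot(name): name is "scene" or "side" or "wrist"; returns a dict with "color" (420x560x3 uint8, blue, green, red), "intrinsics" (3x3 intrinsics, pixels), "pose" (4x4, takes a point from camera to world coordinates); the wrist camera has in their place "T_tool_cam" (4x4, takes a point from camera to tool coordinates, whose origin is the TCP and whose axes are the flange's). Camera axes: x right, y down, z forward; pixel columns grow to the right and rows downward; lengths in m; the calibration is good to about 2 mm. A picture is of the moment at which its call begins: read the wrist's pose just before it. There is no depth.
- manip.hand_in(): hands the job in; it is judged then, once.
The state is a dict: "clock": time; "qpos": joint angles; "qd": joint speeds; "effort": joint torques, N m; "position": TCP position; "tcp_rot": TCP orientation; "wrist_force": force on the tool from outside, world axes, zero at the start; "moment": the same for the moment, N m; "opening": finger opening in m; "grip_force": force on a finger pad.
Only numpy, scipy, OpenCV 4.12 (cv2) and the standard library are available. Lean on these libraries where they do the work, as an engineer would, in place of code of your own. Each camera call takes 0.05 s, during which the arm holds its last target. There are 200 camera calls.

## Working session

There is one attempt and no reset: what is moved stays moved. The work goes in short steps, Python scripts to look and compute and a shell command to move; the robot and the scene stay as the last step left them, time stands still between calls to the robot, and variables do not carry over. Pictures are saved under pics/ and viewed, at most 13 in all, crops included, and the job is handed in when it is done.

```bash
ls; mkdir -p pics; python3 - <<'E'
from plant import manip
import cv2,numpy as np
for n in ("scene","side"):
    s=manip.snapshot(n); cv2.imwrite(f"pics/{n}0.png",s["color"]); np.savez(f"pics/{n}0.npz",**s)
    print(n,np.round(s["intrinsics"],1).tolist(),np.round(s["pose"],3).tolist())
print(manip.nose_length, manip.read_state())
E
```

```text
pics
scene [[381.6, 0.0, 280.6], [0.0, 381.6, 214.3], [0.0, 0.0, 1.0]] [[-0.594, 0.665, -0.453, 0.853], [0.805, 0.487, -0.339, 0.439], [-0.005, -0.566, -0.824, 0.85], [0.0, 0.0, 0.0, 1.0]]
side [[434.4, 0.0, 284.9], [0.0, 434.4, 208.6], [0.0, 0.0, 1.0]] [[-0.992, -0.053, 0.115, 0.282], [-0.126, 0.504, -0.855, 1.145], [-0.013, -0.862, -0.506, 0.707], [0.0, 0.0, 0.0, 1.0]]
0.025 {'clock': 0.1, 'qpos': array([-8.45954605e-02,  3.51158751e-01,  1.65237761e+00, -3.56461575e-06,
        1.13909433e+00, -8.46291681e-02]), 'qd': array([-8.58388466e-04,  2.03391025e-05, -1.30029755e-03, -7.34551104e-04,
        1.81247882e-03, -7.77348065e-04]), 'effort': array([ 7.48983075e-04, -5.06837368e+01, -2.91875267e+01, -4.43532826e-05,
        2.64409253e-03,  5.99887670e-06]), 'position': array([5.49721222e-01, 5.09324034e-05, 2.55818510e-01]), 'tcp_rot': array([ 7.07094240e-01,  7.07119131e-01, -3.35912223e-04, -3.95663716e-04]), 'wrist_force': array([1.15213891, 0.12114552, 0.09844121]), 'moment': array([-0.01249784,  0.04029575, -0.02153149]), 'grip_force': 0.0, 'opening': 0.08552354794050664}
```

View pics/scene0.png

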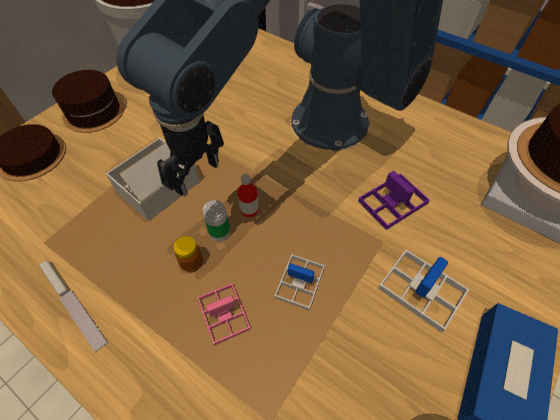

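View pics/side0.png

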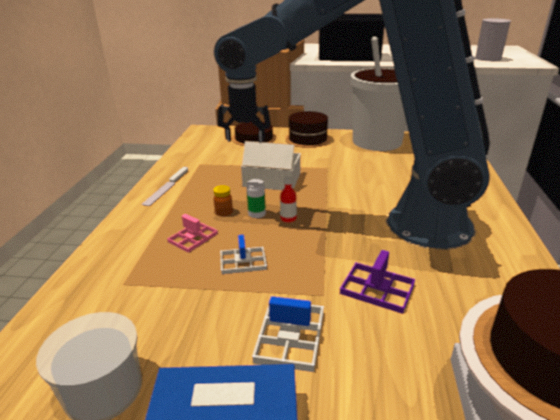

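The scene view shows the carton at about (150,178), partly behind the gripper. The can is at (215,220), the bottle at (248,198), the jar at (187,253), and the small white/blue marker at (300,280). In the side view the carton is at (271,163) and the marker at (243,258). Next I'll measure rough positions and zoom in on the carton.

```bash
cat > h.py <<'E'
import numpy as np,cv2
from scipy.spatial.transform import Rotation as R
def ray(K,T,uv):
    d=T[:3,:3]@np.linalg.solve(K,[uv[0],uv[1],1.]); return T[:3,3],d/np.linalg.norm(d)
def plane(s,uv,z):
    o,d=ray(s["intrinsics"],s["pose"],uv); return o+d*(z-o[2])/d[2]
def two(s1,u1,s2,u2):
    o1,d1=ray(s1["intrinsics"],s1["pose"],u1);o2,d2=ray(s2["intrinsics"],s2["pose"],u2)
    A=np.c_[d1,-d2];t=np.linalg.lstsq(A,o2-o1,rcond=None)[0]
    p,q=o1+t[0]*d1,o2+t[1]*d2; return (p+q)/2,np.linalg.norm(p-q)
def wrist(name):
    from plant import manip
    st=manip.read_state(); s=manip.snapshot("wrist")
    T=np.eye(4);T[:3,:3]=R.from_quat(st["tcp_rot"]).as_matrix();T[:3,3]=st["position"]
    s["pose"]=T@s["T_tool_cam"]; np.savez(f"pics/{name}.npz",**s); cv2.imwrite(f"pics/{name}.png",s["color"]); return s
def blobs(img,lo,hi,amin=40):
    m=cv2.inRange(cv2.cvtColor(img,cv2.COLOR_BGR2HSV),np.array(lo),np.array(hi))
    cs=[c for c in cv2.findContours(m,cv2.RETR_EXTERNAL,cv2.CHAIN_APPROX_NONE)[0] if cv2.contourArea(c)>amin]
    return sorted(cs,key=cv2.contourArea,reverse=True)
E
python3 - <<'E'
from h import *
a=dict(np.load("pics/scene0.npz"));b=dict(np.load("pics/side0.npz"))
for n,u,z in [("bottle foot",(249,212),0),("can",(217,233),0),("jar",(188,265),0),("marker",(300,281),.014),("handle",(301,267),.07)]: print(n,plane(a,u,z).round(3))
for n,u,z in [("bottle foot",(289,219),0),("can",(257,214),0),("jar",(223,212),0),("handle",(242,238),.07)]: print(n,plane(b,u,z).round(3))
for n,u in [("l",(109,178)),("t",(160,141)),("r",(200,180)),("b",(148,196))]: print(n,plane(a,u,.08).round(3))
for n,u in [("l",(241,185)),("r",(296,187)),("l rim",(243,165)),("r rim",(300,165))]: print(n,plane(b,u,.08 if 'rim' in n else 0).round(3))
c1=cv2.resize(a["color"][120:230,80:250],None,fx=4.5,fy=4.5,interpolation=3)
c2=cv2.resize(b["color"][120:200,200:330],None,fx=4,fy=4,interpolation=3)
cv2.imwrite("pics/c1.png",c1);cv2.imwrite("pics/c2.png",c2)
s=wrist("w0");E=0
E
```

```text
bottle foot [0.43  0.015 0.   ]
can [ 0.532 -0.01   0.   ]
jar [ 0.644 -0.006  0.   ]
marker [0.521 0.246 0.014]
handle [0.513 0.241 0.07 ]
bottle foot [0.422 0.013 0.   ]
can [ 0.526 -0.006  0.   ]
jar [ 0.636 -0.007  0.   ]
handle [0.519 0.231 0.07 ]
l [ 0.603 -0.31   0.08 ]
t [ 0.429 -0.302  0.08 ]
r [ 0.467 -0.113  0.08 ]
b [ 0.583 -0.183  0.08 ]
l [ 0.619 -0.196  0.   ]
r [ 0.423 -0.201  0.   ]
l rim [ 0.606 -0.193  0.08 ]
r rim [ 0.41  -0.212  0.08 ]
```

View pics/c1.png

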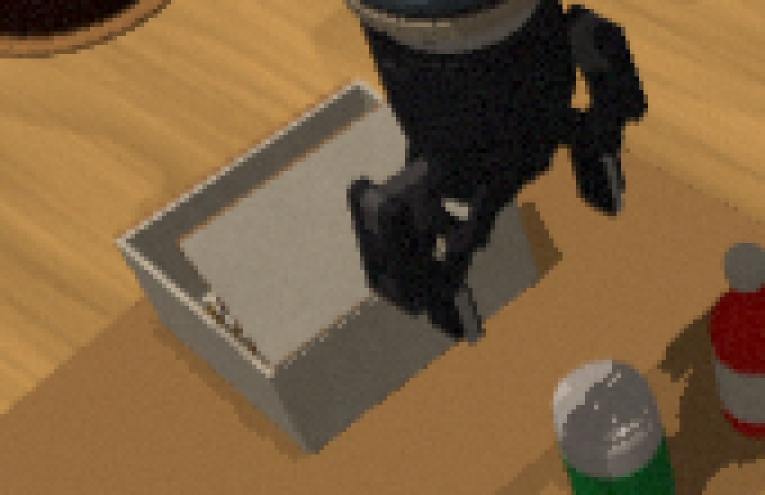

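View pics/w0.png

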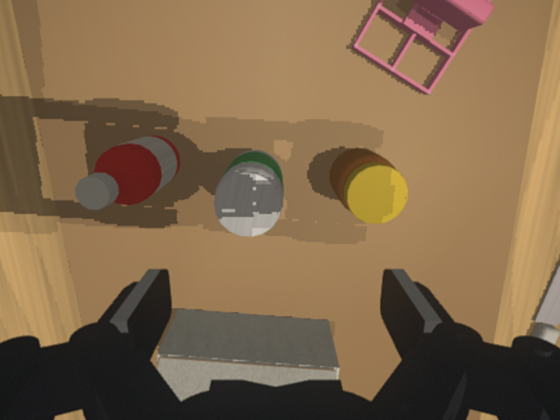

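The wrist view has the bottle at (125,180), can at (250,195), jar at (375,190) and the carton's +y wall with the flap at the bottom, around (250,340). The crop shows the white flap hinged on the carton's near wall (world +y) and leaning over the cake towards -y. I'll move the wrist camera over the carton.

```bash
python3 -m pendant '[{"z":-0.03},{"z":-0.04},{"z":-0.04,"x":-0.02},{"x":-0.04},{"x":-0.04},{"x":-0.04},{"x":-0.04},{"x":-0.04}]' 1; python3 -m pendant '[{"x":-0.04},{"x":-0.04},{},{},{},{}]'
python3 - <<'E'
from h import *
from plant import manip
s=wrist("w1");print(np.round(s["pose"],3).tolist())
a=manip.snapshot("scene");np.savez("pics/scene1.npz",**a);cv2.imwrite("pics/scene1.png",cv2.resize(a["color"][120:230,80:250],None,fx=4.5,fy=4.5,interpolation=3))
E
```

```text
[[1.0, 0.001, 0.0, 0.55], [0.001, -0.956, -0.294, 0.075], [-0.0, 0.294, -0.956, 0.373], [0.0, 0.0, 0.0, 1.0]]invalid input at $[0]: expected keys x, y, z, turn
invalid input at $[0]: expected keys x, y, z, turn
```

View pics/w1.png

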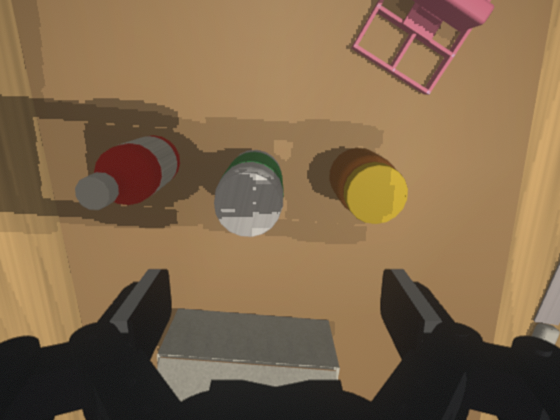

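The rows need all four keys, so the arm didn't move and the view is the same as before.

```bash
python3 -m pendant '[{"x":0,"y":0,"z":-0.03,"turn":0},{"x":0,"y":0,"z":-0.04,"turn":0},{"x":-0.02,"y":0,"z":-0.04,"turn":0},{"x":-0.04,"y":0,"z":-0.02,"turn":0},{"x":-0.04,"y":0,"z":0,"turn":0},{"x":-0.04,"y":0,"z":0,"turn":0},{"x":-0.04,"y":0,"z":0,"turn":0},{"x":-0.04,"y":0,"z":0,"turn":0}]' 1; python3 -m pendant '[{"x":-0.03,"y":0,"z":0,"turn":0},{"x":0,"y":0,"z":0,"turn":0},{"x":0,"y":0,"z":0,"turn":0},{"x":0,"y":0,"z":0,"turn":0},{"x":0,"y":0,"z":0,"turn":0}]'
python3 - <<'E'
from h import *
from plant import manip
s=wrist("w2");print(np.round(s["pose"],3).tolist())
a=manip.snapshot("scene");np.savez("pics/scene1.npz",**a);cv2.imwrite("pics/scene1.png",cv2.resize(a["color"][120:230,80:250],None,fx=4.5,fy=4.5,interpolation=3))
E
```

```text
clock: 0.92
position: [0.5496, -0.2177, 0.3823]
tcp_rot: [0.707, 0.707, 0.0, 0.0]
wrist_force: [0.7, 0.2, -0.3]
opening: 0.0002
grip_force: 0.0
clock: 1.33
position: [0.5501, -0.2448, 0.3823]
tcp_rot: [0.707, 0.708, 0.0, -0.0]
wrist_force: [0.9, 0.9, -0.0]
opening: -0.0003
grip_force: 0.0
[[1.0, 0.002, 0.001, 0.55], [0.002, -0.956, -0.294, -0.17], [0.001, 0.294, -0.956, 0.499], [0.0, 0.0, 0.0, 1.0]]
```

View pics/w2.png

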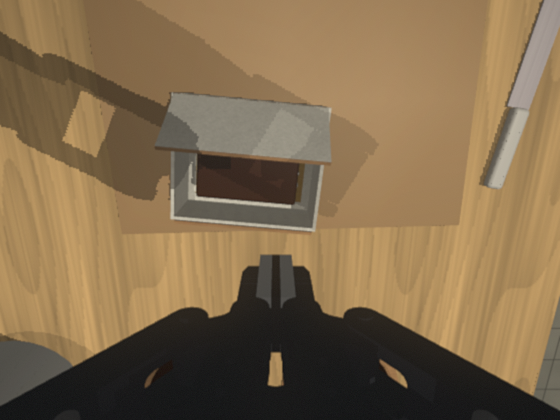

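The wrist view shows the whole carton. The flap's hinge corners are at about (173,93) and (330,107), and its free edge at (156,148) and (330,162). The -y rim corners are at (170,219) and (314,231), with the brown cake between.

```bash
python3 - <<'E'
from h import *
s=dict(np.load("pics/w2.npz"))
h1,h2=plane(s,(173,93),.082),plane(s,(330,107),.082); r1,r2=plane(s,(170,219),.08),plane(s,(314,231),.08)
print("hinge",h1.round(4),h2.round(4),np.linalg.norm(h2-h1),"rim",r1.round(4),r2.round(4),np.linalg.norm(r2-r1))
yh=np.arctan2(*(h2-h1)[1::-1]);yr=np.arctan2(*(r2-r1)[1::-1]);print("yaw",yh,yr)
y=yr; ex=np.array([np.cos(y),np.sin(y)]);ey=np.array([-ex[1],ex[0]])
c=(r1+r2)[:2]/2+.075*ey; print("centre from rim",c,"from hinge",(h1+h2)[:2]/2-.073*ey)
# free edge: ray hits circle radius 85 round hinge, in carton frame
hc=np.array([*(c+.073*ey),.082])
for u in [(156,148),(330,162)]:
    o,d=ray(s["intrinsics"],s["pose"],u)
    for th in np.arange(.4,1.8,.05):
        yy,zz=-.085*np.cos(th),.082+.085*np.sin(th)
        p=o+d*(zz-o[2])/d[2]; e=(p[:2]-hc[:2])@ey-yy
        if abs(e)<.006: print(u,round(th,2),e.round(4),"x",((p[:2]-hc[:2])@ex).round(4))
E
```

```text
hinge [ 0.4368 -0.1675  0.082 ] [ 0.6113 -0.1822  0.082 ] 0.17513523519974683 rim [ 0.4204 -0.3159  0.08  ] [ 0.5986 -0.3314  0.08  ] 0.17887077280906175
yaw -0.08356805690239852 -0.08700266873652637
centre from rim [ 0.51599146 -0.24895717] from hinge [ 0.51767755 -0.24758299]
(156, 148) 0.85 0.0054 x -0.085
(156, 148) 0.9 0.0026 x -0.0842
(156, 148) 0.95 -0.0003 x -0.0834
(156, 148) 1.0 -0.0034 x -0.0826
(330, 162) 0.9 0.004 x 0.0861
(330, 162) 0.95 0.0011 x 0.0857
(330, 162) 1.0 -0.0021 x 0.0853
(330, 162) 1.05 -0.0053 x 0.0849
```

The measurements agree: carton centre about (0.517,-0.248), yaw about -0.086, flap about 0.95 rad. I'll descend with shut fingers over the cake's -y part, tips at z≈0.105.

```bash
python3 -m pendant '[{"x":-0.017,"y":-0.018,"z":0.02,"turn":0},{"x":-0.016,"y":-0.017,"z":0.03,"turn":0.086},{"x":0,"y":0,"z":0.04,"turn":0},{"x":0,"y":0,"z":0.04,"turn":0},{"x":0,"y":0,"z":0.04,"turn":0},{"x":0,"y":0,"z":0.04,"turn":0},{"x":0,"y":0,"z":0.02,"turn":0},{"x":0,"y":0,"z":0,"turn":0}]'; python3 -m pendant '[{"x":0,"y":0,"z":0.02,"turn":0},{"x":0,"y":0,"z":0,"turn":0},{"x":0,"y":0,"z":0,"turn":0},{"x":0,"y":0,"z":0,"turn":0}]'
```

```text
clock: 2.1
position: [0.5133, -0.2769, 0.1479]
tcp_rot: [0.737, 0.676, -0.001, -0.004]
wrist_force: [-0.8, -0.6, -0.6]
opening: 0.0005
grip_force: 0.0
clock: 2.43
position: [0.5158, -0.2791, 0.1341]
tcp_rot: [0.737, 0.676, 0.0, 0.001]
wrist_force: [-0.0, -0.2, 0.7]
opening: 0.0002
grip_force: 0.0
```

```bash
python3 -m pendant '[{"x":0.015,"y":0,"z":0,"turn":0},{"x":0.015,"y":0,"z":0,"turn":0},{"x":0.015,"y":0,"z":0,"turn":0},{"x":0.015,"y":0,"z":0,"turn":0},{"x":0.01,"y":0,"z":0,"turn":0},{"x":0.01,"y":0,"z":0,"turn":0},{"x":0.005,"y":0,"z":0,"turn":0},{"x":0,"y":0,"z":0,"turn":0}]'; python3 -m pendant '[{"x":0,"y":0,"z":0,"turn":0},{"x":0,"y":0,"z":0,"turn":0}]'
python3 - <<'E'
from h import *
from plant import manip
wrist("w3")
for n in("scene","side"):
    a=manip.snapshot(n);np.savez(f"pics/{n}2.npz",**a)
    c=a["color"][100:230,80:250] if n=="scene" else a["color"][80:210,190:360]
    cv2.imwrite(f"pics/{n}2.png",cv2.resize(c,None,fx=2.3,fy=2.3,interpolation=3))
cv2.imwrite("pics/m3.png",np.hstack([cv2.imread("pics/scene2.png"),cv2.imread("pics/side2.png")]))
E
```

```text
clock: 3.1
position: [0.5224, -0.193, 0.1322]
tcp_rot: [0.736, 0.676, 0.0, -0.0]
wrist_force: [1.0, 0.3, 1.5]
opening: 0.0002
grip_force: 0.0
clock: 3.27
position: [0.5223, -0.1945, 0.1321]
tcp_rot: [0.737, 0.676, -0.0, -0.0]
wrist_force: [-0.6, 0.0, 0.3]
opening: 0.0002
grip_force: 0.0
```

View pics/m3.png

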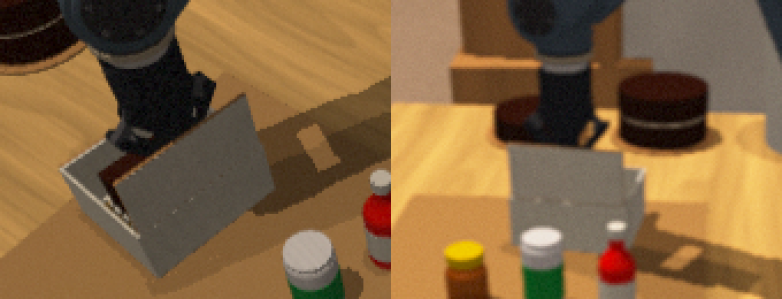

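The flap is nearly upright. Its free-edge corners in the full scene image are at about (188,141) and (129,178), and in the side image at about (242,143) and (291,146). Now for its angle.

```bash
cat >> h.py <<'E'
C=np.array([.517,-.248]);YAW=-.086;EX=np.array([np.cos(YAW),np.sin(YAW)]);EY=np.array([-EX[1],EX[0]])
def flapangle(s,u):
    from scipy.optimize import brentq
    o,d=ray(s["intrinsics"],s["pose"],u); h=C+.073*EY
    pt=lambda t:o+d*((.082+.085*np.sin(t))-o[2])/d[2]
    f=lambda t:(pt(t)[:2]-h)@EY+.085*np.cos(t)
    g=np.arange(.5,2.4,.05);r=[brentq(f,a,b) for a,b in zip(g,g[1:]) if f(a)*f(b)<0]
    return [(round(t,3),((pt(t)[:2]-h)@EX).round(3)) for t in r]
E
python3 - <<'E'
from h import *
a=dict(np.load("pics/scene2.npz"));b=dict(np.load("pics/side2.npz"))
for s,u in [(a,(188,141)),(a,(129,178)),(b,(242,143)),(b,(291,146.5))]: print(u,flapangle(s,u))
E
```

```text
(188, 141) [(1.638, np.float64(-0.089))]
(129, 178) [(1.499, np.float64(0.081))]
(242, 143) [(0.734, np.float64(0.099)), (1.615, np.float64(0.077))]
(291, 146.5) [(0.731, np.float64(-0.075)), (1.618, np.float64(-0.089))]
```

The angle reads about 1.5–1.6 rad, which is in range. I'll back off, rise, and re-check from above.

```bash
python3 -m pendant '[{"x":-0.02,"y":0,"z":0,"turn":0},{"x":-0.03,"y":0,"z":0,"turn":0},{"x":-0.02,"y":0,"z":-0.02,"turn":0},{"x":0,"y":0,"z":-0.04,"turn":0},{"x":0,"y":0,"z":-0.04,"turn":0},{"x":0,"y":0,"z":-0.04,"turn":0},{"x":0,"y":0,"z":-0.04,"turn":0},{"x":0,"y":0,"z":-0.04,"turn":0}]'; python3 -m pendant '[{"x":0,"y":0,"z":-0.02,"turn":-0.086},{"x":0,"y":0,"z":0,"turn":0},{"x":0,"y":0,"z":0,"turn":0},{"x":0,"y":0,"z":0,"turn":0}]'
python3 - <<'E'
from h import *
from plant import manip
s=wrist("w4");b=manip.snapshot("side");a=manip.snapshot("scene")
np.savez("pics/side3.npz",**b);np.savez("pics/scene3.npz",**a)
cv2.imwrite("pics/m4.png",np.hstack([cv2.resize(s["color"][20:270,90:390],(480,400)),cv2.resize(a["color"][130:230,90:220],None,fx=2.4,fy=4,interpolation=3)]))
E
```

```text
clock: 4.08
position: [0.5157, -0.2641, 0.3543]
tcp_rot: [0.737, 0.676, 0.0, 0.0]
wrist_force: [-0.3, -0.2, -0.3]
opening: -0.0002
grip_force: 0.0
clock: 4.42
position: [0.5159, -0.2639, 0.3708]
tcp_rot: [0.708, 0.707, -0.0, -0.001]
wrist_force: [-0.3, 0.0, -1.0]
opening: -0.0002
grip_force: 0.0
```

View pics/m4.png

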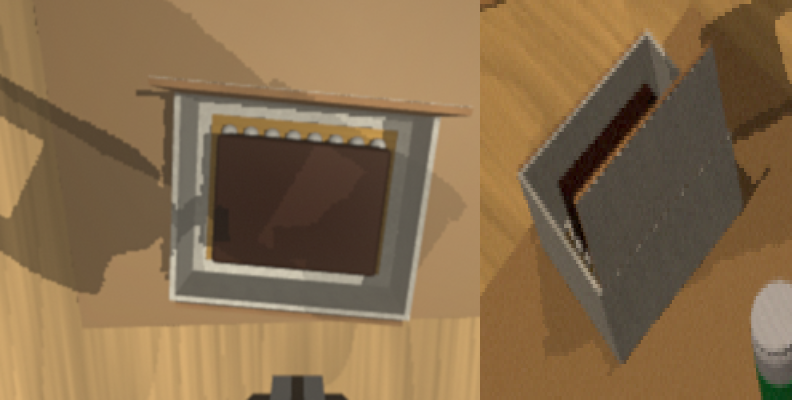

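The cake top is now fully visible and the flap stands upright: the free-edge corners are at wrist pixels (184,68) and (384,90). I'll measure the cake top with a colour mask and the flap angle again.

```bash
python3 - <<'E'
from h import *
s=dict(np.load("pics/w4.npz"))
for u in [(184,69),(384,91)]: print(flapangle(s,u))
hsv=cv2.cvtColor(s["color"],cv2.COLOR_BGR2HSV); print(hsv[150,250],hsv[120,300],hsv[100,260])
m=((hsv[...,2]<95)&(hsv[...,1]>75)).astype(np.uint8)*255
m[:,:200]=0;m[:,355:]=0;m[:90]=0;m[205:]=0
m=cv2.morphologyEx(m,cv2.MORPH_CLOSE,np.ones((5,5)));m=cv2.morphologyEx(m,cv2.MORPH_OPEN,np.ones((7,7)))
c=max(cv2.findContours(m,0,1)[0],key=cv2.contourArea)
g=np.array([plane(s,p,.07)[:2] for p in c[:,0].astype(float)],np.float32)
r=cv2.minAreaRect((g*1000).astype(np.float32));print(cv2.boundingRect(c),r)
# rim corners
for u in [(90+170/1.6,20+299/1.6),(90+408/1.6,20+319/1.6)]: print(plane(s,u,.08).round(4))
E
```

```text
[(1.576, np.float64(-0.084))]
[(1.54, np.float64(0.085))]
[ 11 117  59] [ 11 107  81] [ 18  75 136]
(220, 104, 116, 88) ((515.8815307617188, -247.55181884765625), (92.43334197998047, 129.55816650390625), 84.80494689941406)
[ 0.4214 -0.3153  0.08  ]
[ 0.5989 -0.331   0.08  ]
```

```bash
python3 -m pendant '[{"x":0.02,"y":0,"z":0,"turn":0},{"x":0.03,"y":0,"z":0,"turn":0},{"x":0.04,"y":0,"z":0,"turn":0},{"x":0.04,"y":0,"z":0,"turn":0},{"x":0.04,"y":0,"z":0,"turn":0},{"x":0.04,"y":0,"z":0,"turn":0},{"x":0.04,"y":0,"z":0,"turn":0},{"x":0.04,"y":0,"z":0,"turn":0}]' -1; python3 -m pendant '[{"x":0.04,"y":0,"z":0,"turn":0},{"x":0.04,"y":0,"z":0,"turn":0},{"x":0.04,"y":0,"z":0,"turn":0},{"x":0.03,"y":0,"z":0,"turn":0},{"x":0,"y":0,"z":0,"turn":0},{"x":0,"y":0,"z":0,"turn":0},{"x":0,"y":0,"z":0,"turn":0},{"x":0,"y":0,"z":0,"turn":0}]'
python3 - <<'E'
from h import *
wrist("w5")
E
```

```text
clock: 5.23
position: [0.5157, 0.0279, 0.3715]
tcp_rot: [0.707, 0.707, -0.0, -0.0]
wrist_force: [0.9, -0.0, -0.1]
opening: 0.0851
grip_force: 0.0
clock: 5.9
position: [0.5163, 0.1751, 0.3718]
tcp_rot: [0.708, 0.707, -0.0, -0.0]
wrist_force: [-0.3, -0.4, 0.4]
opening: 0.0855
grip_force: 0.0
```

View pics/w5.png

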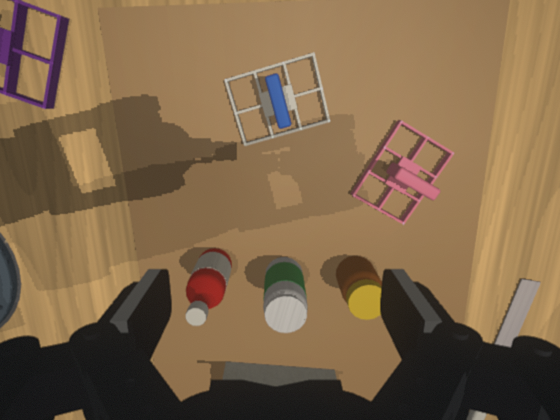

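The flap is at about 1.56 rad and the cake at (0.516,-0.248) with yaw -0.09. This view shows the marker with grid corners at (226,81), (314,54), (329,120) and (243,145), and the blue handle from (271,74) to (284,128).

```bash
python3 - <<'E'
from h import *
s=dict(np.load("pics/w5.npz"))
P=np.array([plane(s,u,.014)[:2] for u in [(225,80),(314,53),(330,121),(243,146)]]);print(P.round(4),[np.linalg.norm(P[i]-P[i-1]).round(4) for i in range(4)],"centre",P.mean(0))
print("yaw",[np.arctan2(*(P[1]-P[0])[::-1]),np.arctan2(*(P[2]-P[3])[::-1])])
for c in blobs(s["color"],(100,120,60),(125,255,255))[:2]:
    g=np.array([plane(s,p,.07)[:2]*1000 for p in c[:,0].astype(float)],np.float32);print(cv2.boundingRect(c),cv2.minAreaRect(g))
E
```

```text
[[0.4534 0.2681]
 [0.5634 0.2992]
 [0.5866 0.2182]
 [0.4736 0.1862]] [np.float64(0.0844), np.float64(0.1143), np.float64(0.0843), np.float64(0.1174)] centre [0.5192732  0.24291001]
yaw [np.float64(0.2755300356488937), np.float64(0.27615370521747584)]
(266, 74, 25, 54) ((519.0830688476562, 243.51771545410156), (14.096817016601562, 57.190547943115234), 15.883191108703613)
```

The sizes and yaw agree: marker at (0.519,0.243), yaw 0.276. I'll move over it, turn, and descend.

```bash
python3 -m pendant '[{"x":0.034,"y":0.003,"z":0,"turn":0},{"x":0.034,"y":0,"z":0.02,"turn":0},{"x":0,"y":0,"z":0.03,"turn":-0.092},{"x":0,"y":0,"z":0.03,"turn":-0.092},{"x":0,"y":0,"z":0.03,"turn":-0.092},{"x":0,"y":0,"z":0.03,"turn":0},{"x":0,"y":0,"z":0,"turn":0},{"x":0,"y":0,"z":0,"turn":0}]' -1; python3 - <<'E'
from h import *
from plant import manip
s=wrist("w6"); st=manip.read_state();M=R.from_quat(st["tcp_rot"]).as_matrix()
print(st["position"],"tool y yaw",np.arctan2(M[1,1],M[0,1]))
for c in blobs(s["color"],(100,120,60),(125,255,255))[:2]:
    g=np.array([plane(s,p,.07)[:2]*1000 for p in c[:,0].astype(float)],np.float32);print(cv2.boundingRect(c),cv2.minAreaRect(g))
E
```

```text
clock: 6.62
position: [0.5192, 0.2432, 0.232]
tcp_rot: [0.604, 0.797, -0.001, -0.001]
wrist_force: [0.7, 0.5, 0.5]
opening: 0.0856
grip_force: 0.0
[0.51997225 0.24362693 0.23354131] tool y yaw 0.2742621260832157
(267, 177, 18, 49) ((520.8842163085938, 236.3274383544922), (13.906023979187012, 40.52021789550781), 16.15114402770996)
```

It's aligned across the handle; the hand hides part of its length. Descend 0.173 and grip.

```bash
python3 -m pendant '[{"x":0,"y":0,"z":0.03,"turn":0},{"x":0,"y":0,"z":0.04,"turn":0},{"x":0,"y":0,"z":0.04,"turn":0},{"x":0,"y":0,"z":0.03,"turn":0},{"x":0,"y":0,"z":0.02,"turn":0},{"x":0,"y":0,"z":0.013,"turn":0},{"x":0,"y":0,"z":0,"turn":0},{"x":0,"y":0,"z":0,"turn":0}]' -1;  python3 -m pendant '[{"x":0,"y":0,"z":0,"turn":0},{"x":0,"y":0,"z":0,"turn":0},{"x":0,"y":0,"z":0,"turn":0},{"x":0,"y":0,"z":0,"turn":0},{"x":0,"y":0,"z":0,"turn":0},{"x":0,"y":0,"z":0,"turn":0},{"x":0,"y":0,"z":0,"turn":0},{"x":0,"y":0,"z":0,"turn":0}]' 1
```

```text
clock: 7.33
position: [0.5204, 0.2443, 0.0607]
tcp_rot: [0.603, 0.798, 0.001, 0.001]
wrist_force: [0.5, 0.8, -0.8]
opening: 0.0852
grip_force: 0.0
clock: 8.0
position: [0.5195, 0.2442, 0.0596]
tcp_rot: [0.603, 0.798, 0.0, 0.0]
wrist_force: [-0.7, -1.3, 5.8]
opening: 0.0156
grip_force: 59.6
```

```bash
python3 -m pendant '[{"x":0,"y":0,"z":-0.015,"turn":0},{"x":0,"y":0,"z":-0.03,"turn":0},{"x":0,"y":0,"z":-0.035,"turn":0},{"x":0,"y":0,"z":-0.035,"turn":0},{"x":0,"y":0,"z":-0.035,"turn":0},{"x":0,"y":0,"z":-0.03,"turn":0},{"x":0,"y":0,"z":-0.02,"turn":0},{"x":0,"y":0,"z":-0.01,"turn":0}]';  python3 -m pendant '[{"x":0,"y":0,"z":0,"turn":0.06},{"x":0,"y":0,"z":0,"turn":0.1},{"x":0,"y":0,"z":0,"turn":0.1},{"x":0,"y":0,"z":0,"turn":0.102},{"x":0,"y":0,"z":0,"turn":0},{"x":0,"y":0,"z":0,"turn":0}]'
python3 - <<'E'
from h import *
from plant import manip
s=wrist("w7"); st=manip.read_state();M=R.from_quat(st["tcp_rot"]).as_matrix()
d=np.array([.5165,-.248])-st["position"][:2]
print(st["position"],"tool y yaw",np.arctan2(M[1,1],M[0,1]),"dx,dy tool",d@M[:2,0],d@M[:2,1])
E
```

```text
clock: 8.67
position: [0.5198, 0.2443, 0.2719]
tcp_rot: [0.603, 0.798, 0.001, 0.001]
wrist_force: [-0.4, -0.3, -1.0]
opening: 0.0153
grip_force: 58.7
clock: 9.17
position: [0.519, 0.244, 0.2682]
tcp_rot: [0.736, 0.677, -0.001, -0.0]
wrist_force: [-0.4, 0.4, -1.5]
opening: 0.0151
grip_force: 58.8
[0.51905532 0.24396855 0.26840205] tool y yaw -0.08249198918567706 dx,dy tool -0.4905060904279948 0.03799079911681164
```

View pics/w7.png

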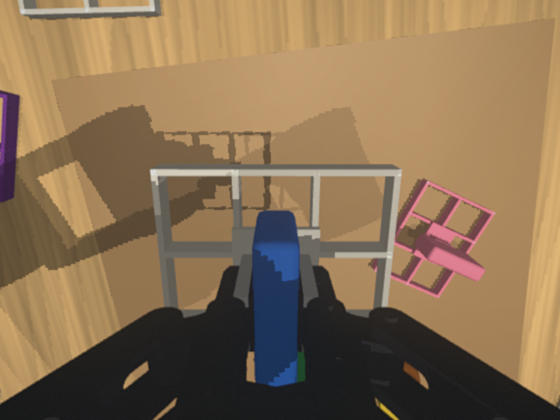

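The marker is held level and square, with its front grid edge from (152,170) to (399,168) in the image. Now I'll carry it over the row.

```bash
python3 -m pendant '[{"x":-0.015,"y":0,"z":0,"turn":0.004},{"x":-0.03,"y":0.003,"z":0,"turn":0},{"x":-0.035,"y":0.005,"z":0,"turn":0},{"x":-0.04,"y":0.005,"z":0,"turn":0},{"x":-0.04,"y":0.005,"z":0,"turn":0},{"x":-0.04,"y":0.005,"z":0,"turn":0},{"x":-0.04,"y":0.005,"z":0,"turn":0},{"x":-0.04,"y":0.005,"z":0,"turn":0}]';  python3 -m pendant '[{"x":-0.04,"y":0.005,"z":0,"turn":0},{"x":-0.04,"y":0,"z":0,"turn":0},{"x":-0.04,"y":0,"z":0,"turn":0},{"x":-0.035,"y":0,"z":0,"turn":0},{"x":-0.03,"y":0,"z":0,"turn":0},{"x":-0.015,"y":0,"z":0,"turn":0},{"x":-0.01,"y":0,"z":0,"turn":0},{"x":0,"y":0,"z":0,"turn":0}]'
python3 -m pendant '[{"x":0,"y":0,"z":0,"turn":0},{"x":0,"y":0,"z":0,"turn":0},{"x":0,"y":0,"z":0,"turn":0},{"x":0,"y":0,"z":0,"turn":0}]'
cat > chk.py <<'E'
import sys
from h import *
from plant import manip
n=sys.argv[1]
sts=[]
s=wrist(n)
for k in range(3): manip.snapshot("wrist"); sts.append(manip.read_state()["position"])
st=manip.read_state();M=R.from_quat(st["tcp_rot"]).as_matrix();p=np.mean(sts,0)
d=np.array([.5165,-.248])-p[:2]
print(p,"tool y yaw",np.arctan2(M[1,1],M[0,1]),"dx,dy tool",d@M[:2,0],d@M[:2,1])
for zt in (.014,):
    # front top edge of grid, in tool-centred frame: underside assumed at p.z-0.0596
    a=plane(s,(152,170),p[2]-.0596+zt);b=plane(s,(399.5,168),p[2]-.0596+zt)
    print("width",np.linalg.norm(b-a),"tool x,y of front corners",[((q[:2]-p[:2])@M[:2,:2]).round(4) for q in (a,b)])
E
python3 chk.py w8
```

```text
clock: 9.88
position: [0.5263, -0.0402, 0.2691]
tcp_rot: [0.737, 0.675, -0.0, 0.0]
wrist_force: [1.2, -0.9, -2.0]
opening: 0.0155
grip_force: 58.8
clock: 10.55
position: [0.5127, -0.2486, 0.2689]
tcp_rot: [0.738, 0.674, -0.0, -0.0]
wrist_force: [-0.6, 0.8, -0.9]
opening: 0.015
grip_force: 58.8
clock: 10.88
position: [0.5134, -0.2464, 0.2693]
tcp_rot: [0.738, 0.675, 0.0, 0.0]
wrist_force: [-0.2, 1.0, -1.3]
opening: 0.0152
grip_force: 58.8
[ 0.51328967 -0.24686003  0.26926563] tool y yaw -0.08937552557456688 dx,dy tool -0.0008488776893078745 0.003299265848083416
width 0.11344292351765262 tool x,y of front corners [array([ 0.0428, -0.0567]), array([0.0439, 0.0567])]
```

```bash
python3 - <<'E'
import cv2,numpy as np
w=cv2.imread("pics/w8.png")
from plant import manip
s=manip.snapshot("scene")["color"]
cv2.imwrite("pics/m8.png",np.hstack([cv2.resize(w,(450,338)),cv2.resize(s[90:290,80:280],(338,338))]))
E
```

```text
(no output)
```

View pics/m8.png

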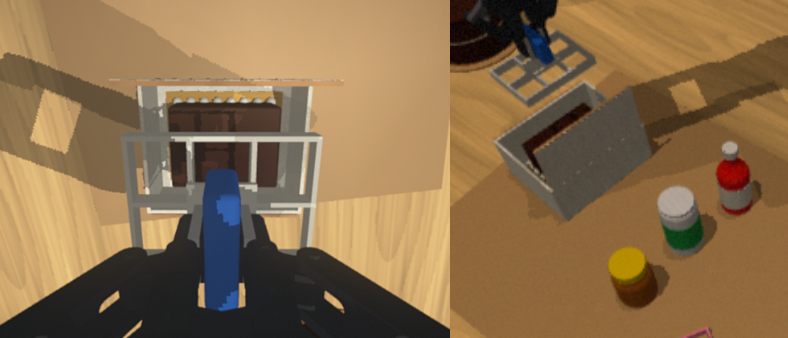

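Bottle, jar and can are all standing, the flap is up, and the marker hangs over the carton, square to it. I'll check its hang height more precisely before lowering.

```bash
python3 - <<'E'
from h import *
s=dict(np.load("pics/w8.npz"));hsv=cv2.cvtColor(s["color"],cv2.COLOR_BGR2HSV)
g=cv2.cvtColor(s["color"],cv2.COLOR_BGR2GRAY).astype(int)
# outer top corners of front bar
for v in (165,168,170,172,175): print(v,g[v,146:160].tolist(),g[v,392:408].tolist())
print(g[155:185,200].tolist())
p=np.array([.51329,-.24686,.26927])
for dz in (0,-.003,-.006):
  z=p[2]-.0596+.014+dz;a,b=plane(s,(151.5,168),z),plane(s,(400.5,166.5),z);print(dz,np.linalg.norm(a-b))
E
```

```text
165 [107, 107, 108, 108, 108, 108, 110, 109, 108, 109, 107, 107, 105, 106] [114, 125, 139, 154, 164, 170, 169, 169, 168, 169, 168, 169, 168, 167, 169, 168]
168 [106, 107, 107, 107, 108, 108, 108, 108, 106, 107, 106, 107, 106, 106] [115, 115, 115, 114, 114, 117, 129, 143, 156, 165, 167, 167, 167, 167, 168, 167]
170 [107, 107, 106, 108, 111, 114, 114, 113, 114, 114, 114, 115, 114, 113] [193, 192, 196, 200, 198, 208, 214, 213, 214, 191, 170, 167, 167, 168, 167, 167]
172 [107, 107, 107, 107, 111, 114, 114, 114, 114, 115, 115, 114, 114, 115] [201, 202, 200, 200, 204, 214, 219, 217, 212, 192, 171, 166, 167, 167, 168, 167]
175 [107, 106, 107, 106, 111, 114, 115, 114, 114, 114, 113, 112, 111, 111] [193, 193, 195, 200, 203, 204, 202, 201, 197, 180, 168, 166, 167, 168, 167, 166]
[119, 118, 116, 116, 116, 118, 117, 117, 114, 108, 106, 106, 105, 107, 109, 115, 115, 115, 115, 115, 115, 116, 115, 113, 112, 112, 114, 114, 112, 113]
0 0.11396020064879973
-0.003 0.11606533898385456
-0.006 0.1181704773189094
```

The edges span 252 px, which is 115.3 mm against the true 116 mm, so the marker hangs within about 1 mm of what I assumed. Lower 0.128 with a 3 mm sideways trim.

```bash
python3 -m pendant '[{"x":0,"y":0.003,"z":0.01,"turn":0},{"x":0,"y":0,"z":0.02,"turn":0},{"x":0,"y":0,"z":0.025,"turn":0},{"x":0,"y":0,"z":0.025,"turn":0},{"x":0,"y":0,"z":0.02,"turn":0},{"x":0,"y":0,"z":0.01,"turn":0},{"x":0,"y":0,"z":0.005,"turn":0},{"x":0,"y":0,"z":0.003,"turn":0}]'
python3 -m pendant '[{"x":0,"y":0,"z":0.005,"turn":0},{"x":0,"y":0,"z":0.003,"turn":0},{"x":0,"y":0,"z":0.002,"turn":0},{"x":0,"y":0,"z":0,"turn":0},{"x":0,"y":0,"z":0,"turn":0},{"x":0,"y":0,"z":0,"turn":0},{"x":0,"y":0,"z":0,"turn":0},{"x":0,"y":0,"z":0,"turn":0}]'
python3 chk.py w9
python3 - <<'E'
import cv2,numpy as np
w=cv2.imread("pics/w9.png")
from plant import manip
s=manip.snapshot("scene")["color"]
cv2.imwrite("pics/m9.png",np.hstack([cv2.resize(w,(450,338)),cv2.resize(s[110:240,90:220],(338,338),interpolation=3)]))
E
```

```text
clock: 11.8
position: [0.5162, -0.2477, 0.1508]
tcp_rot: [0.738, 0.675, -0.0, -0.0]
wrist_force: [0.1, 0.2, -1.4]
opening: 0.0153
grip_force: 58.8
clock: 12.47
position: [0.5162, -0.2477, 0.1414]
tcp_rot: [0.738, 0.675, 0.0, 0.0]
wrist_force: [1.2, 0.1, -1.4]
opening: 0.0156
grip_force: 58.8
[ 0.51614719 -0.24765371  0.14127137] tool y yaw -0.09000959485848546 dx,dy tool -0.00031317267039515374 0.0003825120325561461
width 0.11351589760217815 tool x,y of front corners [array([ 0.0423, -0.0567]), array([0.0433, 0.0569])]
```

View pics/m9.png

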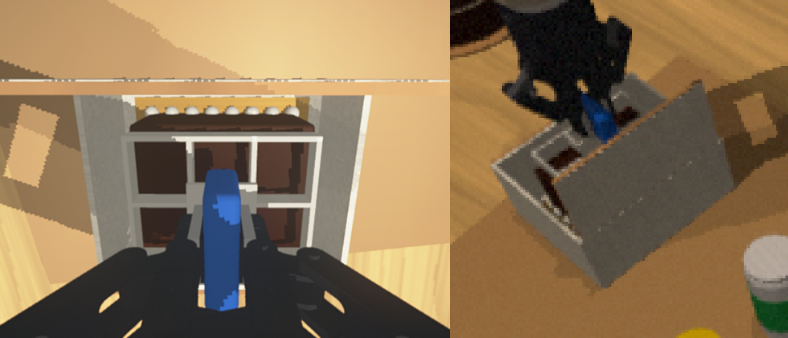

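The marker hovers centred and square over the cake (marker 122–322 px, cake 130–315 px), about 11 mm above the icing. The flap is upright and nothing is touching. Handing in.

```bash
python3 -c "
from plant import manip
print(manip.hand_in())"
```

```text
the job is handed in; nothing more can be done
None
```

I handed the job in at about 13 s of the 64 s allowed, with no verdict returned: the flap stands at about 1.56 rad, the marker is held level and centred about 11 mm above the icing, and the bottle, jar and can were not disturbed.

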